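Open the bayonet filter housing

TASK

Open the filter housing: turn its winged cover anticlockwise (seen from above) about a quarter turn until you feel it come up against its stop, then lift it off and set it down in the steel tray, flat on the tray floor with the wing up. Be gentle: do not force or wrench the cover and do not drop it, and leave everything else where it is.

Things in the scene. Friction and masses are not known exactly. Their poses are not given: they have to be found in the camera images.
- housing: grey upright filter housing, fixed, on a 130 x 130 x 8 mm steel foot; pot 88 mm across with an aluminium lug ring 92 mm across on top, two short pipe stubs. Origin: centre of its underside on the bench, z up along the pot's axis. The cover must turn anticlockwise 60 to 120 degrees before it meets its stop; how far differs each time, and this pose does not tell
- housing_rim (a point): centre of the lug ring's top, 112 mm above the bench. Under the cover it hides two lug slots 180 degrees apart and one solid stop. At the stop, and for 8 degrees before it, the lugs are in the slots and the cover lifts straight up; elsewhere the rim holds it. Torque rises steeply at the stop; over 80 N of contact force in all between cover and housing (about 1 N m against the stop) counts as forcing
- housing_seal (a point): point on the axis 100 mm above the bench, where the plug's foot sits while locked. A sprung seal plate here pushes the cover up with about 5 to 9 N, so turning takes 0.1 to 0.4 N m; when the lugs reach the slots, a cover that is let go rises by about 4 mm
- cover_grip (a point): centre of the wing of the white bayonet cover (loose, about 0.22 kg): an upright bar 76 mm long (this point's x), 16 mm thick (its y), 30 mm high (its z) across a disc 92 mm across and 8 mm thick, whose top is 15 mm below this point. Locked, this point is 137 mm above the bench on the housing's axis; once 15 mm higher the cover is clear of the housing
- cover_foot (a point): centre of the cover's foot, 37 mm below the wing's centre: the underside of a round plug, 58 mm across and 14 mm deep below the disc, with two lugs at its foot reaching to 76 mm across. In the housing the plug has 3 mm of sideways play all round. In the tray it stands on this face
- tray: shallow stainless steel tray fixed on the bench, 180 mm (x) by 230 mm (y), rim 16 mm high, walls and floor 3 mm thick. Origin: centre of its underside. Forceps lie along its long side at about x = +60 mm in its frame; the rest of it (x from -87 to +33 mm) is bare
- clamp_tray: bystander, leave alone: steel locking forceps, 125 mm long, 8 mm high, lying in the tray along its far long side. Origin: middle of its underside
- clamp_bench: bystander, leave alone: steel locking forceps, 125 mm long, 8 mm high, lying on the bench. Origin: middle of its underside
- tube_rack: bystander, leave alone: blue test-tube rack, 70 x 110 mm, 70 mm high with one tube to 108 mm. Origin: middle of its underside
- jar: bystander, leave alone: clear closed jar with white screw cap, 80 mm across, 110 mm high. Origin: middle of its underside
- wipes: bystander, leave alone: cardboard box, 110 x 120 x 70 mm high. Origin: middle of its underside
- syringe: bystander, leave alone: plastic syringe, 165 mm long, 27 mm high, lying on the bench. Origin: middle of its underside
- weight: bystander, leave alone: steel weight with a small knob, 40 mm across, 50 mm high. Origin: middle of its underside
Things that resemble listed ones, but are neither listed nor needed, are in the scene too. Of the things that look like the part that bears cover_grip, the middle-sized one is meant.

How it is judged:
By the outcome, as a careful person would: the job done as asked, in the order asked, and still so for the second after the job is handed in, with the robot touching nothing.
It also fails if it takes over 59 s, if anything falls off the work surface, if the arm or the gripper's body presses on something with over 40 N, if the wrist force passes 120 N, or if a joint passes its speed limit or range.

ROBOT

A 7-joint arm with a two-finger parallel gripper is mounted at the origin on the work surface. World frame = base frame: x ahead of the robot, y to its left, z up, the work surface at z = 0. Lengths are in m, angles in rad, forces in N, time in s.
With the tool pointing down it reaches from about 0.425 to 0.875 m from the base axis. Payload 4.7 kg.
Tool frame: the origin (TCP) lies between the finger pads; the fingertips stand 14 mm ahead of it and the grasp point (between the pads) lies 5 mm behind it; z points along the fingers, y is the line along which they close (so a half turn about z gives the same grasp; the last joint's range is limited). The gripper opens to 87 mm and grips with 3 to 60 N. Pads are 19 mm wide; open, the fingers measure 117 mm over their backs; the gripper's body (75 mm by 190 mm) begins 51 mm behind the grasp point.
Start: joints at [-1.216, 0.321, -0.07, 1.45, 0.023, 1.371, -0.057], TCP at [0.217, 0.613, 0.237] pointing down, gripper open.
Joint ranges: [-2.86, 2.86], [-0.3, 2.09], [-1.38, 1.24], [0.06, 2.45], [-1.56, 4.7], [0.09, 2.05], [-2.69, 2.69]. Speed limits (rad/s): [2.57, 2.57, 3.14, 3.14, 3.14, 3.14, 3.14].

INTERFACE

Orientations are given as a rotation vector (axis times angle).
In Python, from bench import get_state, get_image, camera_params, close_job gives the robot as it stands. The module is installed in compiled form; this text tells all that it offers.
- The arm moves only by the tool arm_command, never from a script. Its argument "motion" is a list of rows, each a list of 5 numbers: the finger opening in mm, from 0 to 87, then the shift along the tool's x, y, z in mm, then the turn about the tool's z in degrees. In form: [[gripper, x, y, z, spin], ...]. A call has 1 to 5 rows; each row is the pose to reach, as a shift and turn from the pose commanded when the call began, along the tool's axes at that moment; what a row does not reach only later rows make up. A row lasts 1/12 s, in which the tool goes at most 41.7 mm and 7.16 degrees, less where a joint would pass 70% of its speed; a pose out of reach is approached as far as the arm can. A call with a gripper value outside its range is refused whole. The fingers move at their own pace and stop on an object; "newtons" is the grip in N (left out, the last holds). Time passes only in rows, so rows that repeat a pose let the fingers close. It gives the time, the measured TCP pose, the force, the opening and the grip force at its end, in the units of the state.
- get_state(): the state, without advancing time (a new reading comes with each control period).
- get_image(name): name is "side" or "top" or "wrist"; returns (picture, depth): 400x640x3 uint8, red, green, blue; 400x640 float32, m along the optical axis (not along the pixel's ray), 0 where there is no reading.
- camera_params(name): a dict with "intrinsics" (3x3 intrinsics, pixels), "extrinsics" (4x4, takes a point from camera to world coordinates). Camera axes: x right, y down, z forward; pixel columns grow to the right and rows downward; lengths in m; the calibration is good to about 2 mm. The wrist camera is an equidistant fisheye: a pixel r from the principal point sees the ray r / f radians off the axis. A picture is of the moment at which its call begins: read the wrist's pose just before it. camera_params takes no time and is no camera call; for the wrist camera it gives the pose at the moment of the call.
- close_job(): hands the job in; it is judged then, once.
The state is a dict: "time": time; "joint_positions": joint angles; "qd": joint speeds; "joint_torque": joint torques, N m; "position": TCP position; "tool_rot": TCP orientation; "ft_force": force on the tool from outside, world axes, zero at the start; "torque": the same for the moment, N m; "grip_width": opening from 0.0 (shut) to 1.0 (fully open); "grip_force": force on a finger pad.
Only numpy, scipy, OpenCV 4.12 (cv2) and the standard library are available. Lean on these libraries where they do the work, as an engineer would, in place of code of your own. Each camera call takes 0.05 s, during which the arm holds its last target. There are 200 camera calls.

## Working session

There is one attempt and no reset: what is moved stays moved. The work goes in short steps, Python scripts to look and compute and a tool call to move; the robot and the scene stay as the last step left them, time stands still between calls to the robot, and variables do not carry over. Pictures are saved under pics/ and viewed, at most 10 in all, crops included, and the job is handed in when it is done.

Besides the shell and the picture viewer there is one more tool, called after "Emit:" by a JSON object that holds its "op" and its "data", one argument or row to a line. arm_command: Moves the arm, as the interface text tells. Its arguments: {"type":"object","properties":{"motion":{"type":"array"},"newtons":{"type":"number"}},"required":["motion"]}

```bash
mkdir -p pics; cat > h.py <<'E'
import numpy as np, cv2
from bench import *
def grab(n):
    p=camera_params(n); im,d=get_image(n); return im,d,np.array(p["intrinsics"]),np.array(p["extrinsics"])
def world(d,K,T):
    v,u=np.indices(d.shape); P=np.stack([(u-K[0,2])/K[0,0]*d,(v-K[1,2])/K[1,1]*d,d],-1)
    return P@T[:3,:3].T+T[:3,3]
E
python3 - <<'E'
from h import *
s=get_state(); print({k:np.round(v,3) for k,v in s.items()})
for n in("top","side"):
    im,d,K,T=grab(n); cv2.imwrite(f"pics/{n}0.png",im[...,::-1]); np.savez(f"{n}0.npz",im=im,d=d,K=K,T=T); print(n,K.round(1).tolist(),T.round(3).tolist())
E
```

```text
{'time': np.float64(0.0), 'joint_positions': array([-1.216,  0.322, -0.07 ,  1.452,  0.023,  1.371, -0.057]), 'qd': array([ 0.001, -0.001, -0.001,  0.001, -0.001,  0.001,  0.   ]), 'joint_torque': array([-0.0000e+00, -4.9128e+01, -4.0400e-01, -3.1253e+01, -6.4000e-02,
        4.4000e-02,  0.0000e+00]), 'position': array([0.217, 0.612, 0.235]), 'tool_rot': array([-5.330e-01, -3.096e+00,  3.000e-03]), 'ft_force': array([-0.002, -0.831,  0.435]), 'torque': array([ 0.03 , -0.012,  0.028]), 'grip_force': np.float64(0.0), 'grip_width': np.float64(1.0)}
top [[411.0, 0.0, 321.7], [0.0, 411.0, 201.2], [0.0, 0.0, 1.0]] [[-0.01, -0.993, 0.117, 0.469], [-1.0, 0.008, -0.015, -0.025], [0.014, -0.117, -0.993, 1.111], [0.0, 0.0, 0.0, 1.0]]
side [[468.6, 0.0, 324.0], [0.0, 468.6, 202.1], [0.0, 0.0, 1.0]] [[0.835, -0.419, 0.357, 0.187], [-0.551, -0.647, 0.527, -0.624], [0.011, -0.637, -0.771, 0.965], [0.0, 0.0, 0.0, 1.0]]
```

View pics/top0.png

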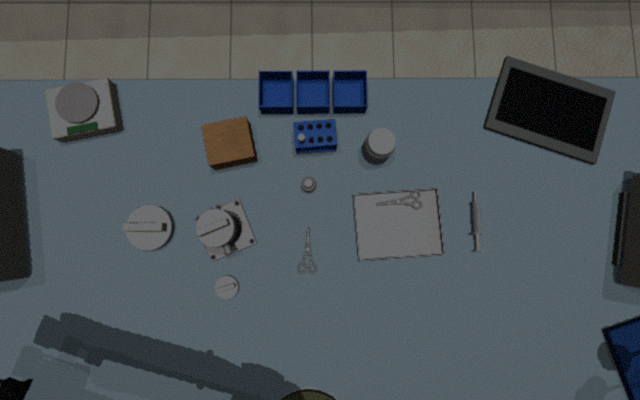

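View pics/side0.png

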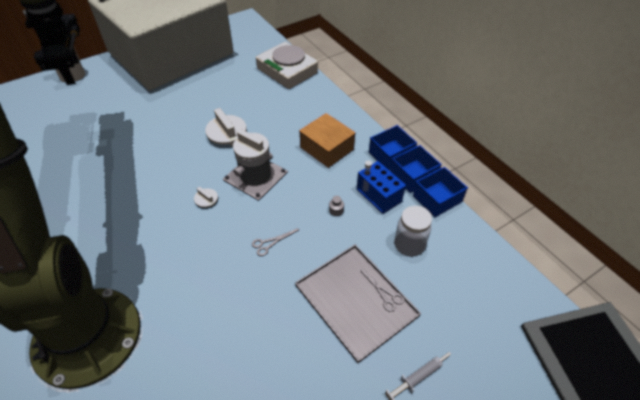

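The top view shows three winged covers: a large one on the bench at about (150,228), one on the housing at (217,227) and a small one on the bench at (227,287). The middle-sized one, on the housing, is meant. The tray is at (398,225), with its forceps at (400,201). The side view agrees, with the housing cover at (251,148), the large one at (226,127) and the small one at (206,197).

```bash
python3 - <<'E'
from h import *
def rect(P): 
    (c,wh,a)=cv2.minAreaRect((P[:,:2]*1000).astype(np.float32)); return np.round(c,1),np.round(wh,1),round(a,1)
for n,box in(("top",(180,255,190,265)),("side",(220,285,115,205))):
    f=np.load(n+"0.npz"); im,d,K,T=f["im"],f["d"],f["K"],f["T"]; W=world(d,K,T)
    u0,u1,v0,v1=box; w=W[v0:v1,u0:u1].reshape(-1,3); ok=d[v0:v1,u0:u1].ravel()>0; w=w[ok]
    print(n,"z hist",np.histogram(w[:,2],np.arange(-.01,.18,.01))[0])
    for lo,hi,t in((.144,.162,"wing"),(.116,.130,"disc")):
        p=w[(w[:,2]>lo)&(w[:,2]<hi)]; print(t,len(p),rect(p),"zmed",np.median(p[:,2]).round(4)); 
        if t=="wing": m=p[:,:2].mean(0); vals,vec=np.linalg.eigh(np.cov(p[:,:2].T)); print(" mean",m.round(4),"dir deg",np.degrees(np.arctan2(vec[1,1],vec[0,1])).round(1))
        else: print(" circ",np.round(cv2.minEnclosingCircle((p[:,:2]*1000).astype(np.float32)),1) if 0 else cv2.minEnclosingCircle((p[:,:2]*1000).astype(np.float32)))
# other covers diameters & tray in top
f=np.load("top0.npz"); im,d,K,T=f["im"],f["d"],f["K"],f["T"]; W=world(d,K,T)
hsv=cv2.cvtColor(im,cv2.COLOR_RGB2HSV); m=((hsv[...,1]<50)&(hsv[...,2]>60)).astype(np.uint8)
for c in cv2.findContours(m,cv2.RETR_EXTERNAL,cv2.CHAIN_APPROX_NONE)[0]:
    if cv2.contourArea(c)<200 or c[:,0,1].max()>320 or c[:,0,1].min()<90: continue
    r=cv2.minAreaRect(c); p=c[:,0]; print("blob",np.round(r[0]),np.round(r[1],1),"world rect",rect(W[p[:,1],p[:,0]]),"z",np.median(W[p[:,1],p[:,0],2]).round(3))
w=W[185:265,345:450]; print("tray z",np.histogram(w[...,2],np.arange(-.01,.03,.004))[0])
a=np.load("top0.npz")["im"][180:310,110:270]; b=np.load("side0.npz")["im"][100:220,190:300]
cv2.imwrite("pics/crop.png",np.hstack([cv2.resize(x,(400,400),interpolation=3) for x in(a,b)])[...,::-1])
E
```

```text
top z hist [2169 1842  148   21   39   30   22   24   65   22   27   32  272  624
   25   85  159    0]
wing 235 (array([524.4, 218.7]), array([16.8, 75.4]), 22.1) zmed 0.1507
 mean [0.5242 0.2181] dir deg 111.7
disc 883 (array([525. , 217.9]), array([89.9, 89. ]), 89.5) zmed 0.121
 circ ((524.0601806640625, 218.176025390625), 46.03773880004883)
side z hist [1363 2019  208  354  200  114  102  207  140   84   89  107  126  431
   70   86  121    0]
wing 174 (array([524.4, 215.7]), array([18.2, 75.4]), 21.9) zmed 0.1515
 mean [0.5236 0.2136] dir deg 111.5
disc 501 (array([525.7, 213.4]), array([92.9, 86.2]), 8.0) zmed 0.1222
 circ ((525.4594116210938, 214.84713745117188), 47.61750793457031)
tray z [  18  859 3846 2800  386  204  239   23    0]
```

View pics/crop.png

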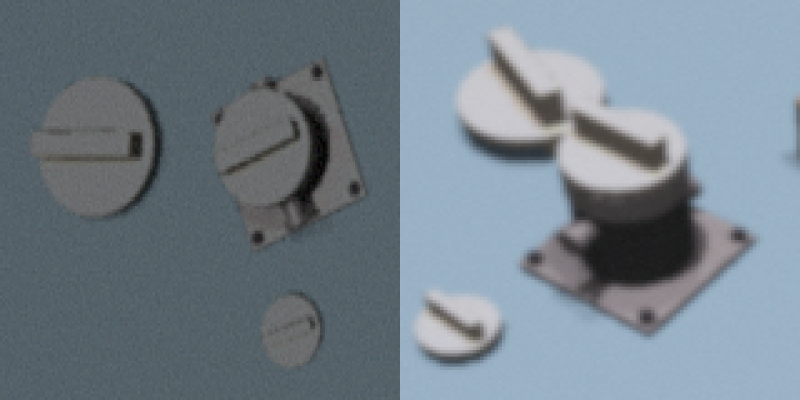

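The crop confirms the choice: the white winged cover on the pot with the square foot is 92 mm across with a 75 x 17 mm wing, top at about z = 0.151. The larger cover is at upper left and the smaller at lower left. Next I work out the tray and the first move.

```bash
cat >> h.py <<'E'
from scipy.spatial.transform import Rotation as R
def go(x,y,z,yawy):
    "shift in tool axes (mm) and spin (deg) to reach TCP xyz with tool y at yaw yawy deg"
    s=get_state(); M=R.from_rotvec(s["tool_rot"]).as_matrix(); yaw=np.degrees(np.arctan2(M[1,1],M[0,1]))
    d=M.T@(np.array([x,y,z])-s["position"])*1000
    print("t",round(float(s["time"]),2),"pos",np.round(s["position"],4),"yaw",round(yaw,2),"tilt",M[:,2].round(4),"j7",round(float(s["joint_positions"][6]),2),"shift",d.round(1),"spin",round((yaw-yawy+180)%360-180,1))
E
python3 - <<'E'
from h import *
go(.5243,.2167,.20,21.7)
for n,b in(("top",(340,450,178,270)),("side",(285,430,235,370))):
    f=np.load(n+"0.npz"); im,d,K,T=f["im"],f["d"],f["K"],f["T"]; W=world(d,K,T)
    u0,u1,v0,v1=b; sat=cv2.cvtColor(im,cv2.COLOR_RGB2HSV)[v0:v1,u0:u1,1]; sat=cv2.GaussianBlur(sat,(3,3),0)
    t,m=cv2.threshold(sat,0,255,cv2.THRESH_BINARY_INV+cv2.THRESH_OTSU)
    c=max(cv2.findContours(m,cv2.RETR_EXTERNAL,cv2.CHAIN_APPROX_NONE)[0],key=cv2.contourArea)
    h=cv2.convexHull(c)[:,0]+[u0,v0]
    r=np.c_[(h[:,0]-K[0,2])/K[0,0],(h[:,1]-K[1,2])/K[1,1],np.ones(len(h))]@T[:3,:3].T
    P=T[:3,3]+r*((.014-T[2,3])/r[:,2])[:,None]
    print(n,t,cv2.minAreaRect((P[:,:2]*1000).astype(np.float32)))
E
```

```text
t 0.1 pos [0.2171 0.6122 0.2356] yaw 70.48 tilt [-5.0e-04 -1.6e-03 -1.0e+00] j7 -0.06 shift [-421.7 -270.    36.1] spin 48.8
top 28.0 ((536.4223022460938, -245.28860473632812), (180.59439086914062, 230.61570739746094), 3.5454931259155273)
side 34.0 ((534.546875, -246.59030151367188), (183.8431854248047, 233.15872192382812), 3.4478750228881836)
```

Emit:
{"op": "arm_command", "data": {
  "motion": [
    [87,-32,-20,0,0],
    [87,-64,-41,0,0],
    [87,-96,-62,0,0],
    [87,-128,-82,0,0],
    [87,-160,-103,0,0]
  ],
  "newtons": 20
}}

```text
time: 0.52
position: [0.3344, 0.4603, 0.2361]
tool_rot: [-0.532, -3.096, 0.001]
ft_force: [2.0, -0.0, 0.5]
grip_width: 1.001
grip_force: 0.0
```

Emit:
{"op": "arm_command", "data": {
  "motion": [
    [87,-32,-20,0,0],
    [87,-64,-41,0,0],
    [87,-96,-62,0,0],
    [87,-128,-82,0,0],
    [87,-160,-103,0,0]
  ]
}}

```text
time: 0.93
position: [0.4507, 0.3098, 0.2363]
tool_rot: [-0.532, -3.096, 0.0]
ft_force: [0.2, 0.5, 0.3]
grip_width: 1.0
grip_force: 0.0
```

Emit:
{"op": "arm_command", "data": {
  "motion": [
    [87,-32,-20,0,0],
    [87,-60,-38,0,0],
    [87,-84,-53,0,0],
    [87,-98,-60,0,0],
    [87,-102,-64,0,0]
  ]
}}

```text
time: 1.35
position: [0.5267, 0.2135, 0.2362]
tool_rot: [0.541, 3.094, -0.002]
ft_force: [-0.2, -0.2, 0.4]
grip_width: 0.999
grip_force: 0.0
```

Emit:
{"op": "arm_command", "data": {
  "motion": [
    [87,0,0,0,7],
    [87,0,0,0,14],
    [87,0,0,0,21],
    [87,0,0,0,28],
    [87,0,0,0,35]
  ]
}}

```text
time: 1.77
position: [0.5236, 0.2184, 0.2362]
tool_rot: [-1.444, -2.789, 0.0]
ft_force: [0.2, 0.4, 0.2]
grip_width: 0.993
grip_force: 0.0
```

Emit:
{"op": "arm_command", "data": {
  "motion": [
    [87,0,0,10,7],
    [87,0,0,20,13.8],
    [87,0,0,20,13.8],
    [87,0,0,20,13.8],
    [87,0,0,20,13.8]
  ]
}}

```text
time: 2.18
position: [0.5245, 0.2179, 0.2169]
tool_rot: [-1.759, -2.603, -0.001]
ft_force: [0.4, -0.6, 0.3]
grip_width: 0.997
grip_force: 0.0
```

```bash
python3 - <<'E'
from h import *
go(.5243,.2167,.142,21.7)
im,d,K,T=grab("wrist"); cv2.imwrite("pics/w1.png",im[...,::-1]); np.savez("w1.npz",im=im,d=d,K=K,T=T); print(K.round(1).tolist(),T.round(3).tolist(), get_state()["ft_force"].round(2))
E
```

```text
t 2.18 pos [0.5245 0.2179 0.2169] yaw 21.91 tilt [ 1.e-04  4.e-04 -1.e+00] j7 -0.01 shift [-1.  -0.6 74.9] spin 0.2
[[309.7, 0.0, 321.1], [0.0, 309.7, 197.9], [0.0, 0.0, 1.0]] [[0.928, 0.361, 0.097, 0.497], [0.373, -0.895, -0.243, 0.285], [-0.001, 0.261, -0.965, 0.364], [0.0, 0.0, 0.0, 1.0]] [-0.3  -0.41  0.07]
```

View pics/w1.png

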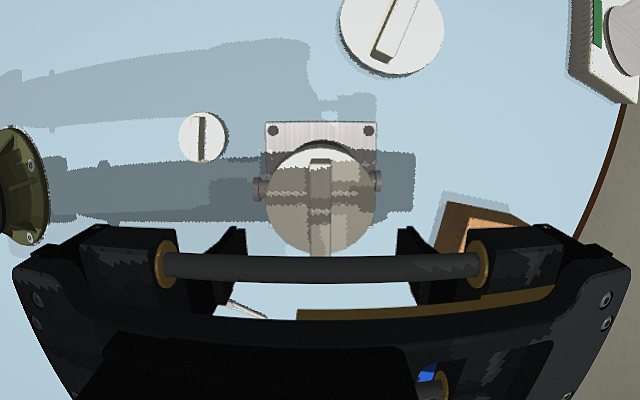

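The wrist view shows the cover's disc at about (320,198), with the wing upright at columns 309–331, centred and aligned between the open fingers at about (225,270) and (412,270). I check its position from this view.

```bash
python3 - <<'E'
from h import *
f=np.load("w1.npz"); d,K,T=f["d"],f["K"],f["T"]
v,u=np.indices(d.shape); a=(u-K[0,2])/K[0,0]; b=(v-K[1,2])/K[1,1]; r=np.hypot(a,b)+1e-9; t=np.tan(r)/r
W=np.stack([a*t*d,b*t*d,d],-1)@T[:3,:3].T+T[:3,3]; w=W[130:262,255:385].reshape(-1,3)
for lo,hi in((.144,.162),(.116,.130)):
    p=w[(w[:,2]>lo)&(w[:,2]<hi)]; p=p[np.hypot(p[:,0]-.5243,p[:,1]-.2167)<.052]; print(len(p),np.median(p[:,2]).round(4),cv2.minAreaRect((p[:,:2]*1000).astype(np.float32)),cv2.minEnclosingCircle((p[:,:2]*1000).astype(np.float32)))
E
```

```text
2045 0.1508 ((521.2656860351562, 220.84329223632812), (15.990900993347168, 71.08909606933594), 22.412126541137695) ((522.4957885742188, 221.3802490234375), 35.918701171875)
7161 0.1209 ((522.5338134765625, 219.4403076171875), (91.14022064208984, 89.25203704833984), 22.317787170410156) ((522.60107421875, 218.82916259765625), 46.12486267089844)
```

Emit:
{"op": "arm_command", "data": {
  "motion": [
    [87,0,-0.8,25,0],
    [87,0,-0.8,45,0],
    [87,0,-0.8,60,0],
    [87,0,-0.8,70,0],
    [87,0,-0.8,75,0]
  ],
  "newtons": 12
}}

```text
time: 2.65
position: [0.5235, 0.2167, 0.1406]
tool_rot: [-1.762, -2.6, 0.002]
ft_force: [-0.7, 1.0, 0.4]
grip_width: 1.002
grip_force: 0.0
```

Emit:
{"op": "arm_command", "data": {
  "motion": [
    [87,0,0,0,0],
    [40,0,0,0,0],
    [30,0,0,0,0],
    [10,0,0,0,0],
    [10,0,0,0,0]
  ]
}}

```text
time: 3.07
position: [0.5245, 0.2171, 0.1425]
tool_rot: [1.764, 2.599, 0.002]
ft_force: [-0.4, -0.6, -0.9]
grip_width: 0.78
grip_force: 0.0
```

Emit:
{"op": "arm_command", "data": {
  "motion": [
    [10,0,0,0,0],
    [10,0,0,0,0],
    [10,0,0,0,0],
    [10,0,0,0,0],
    [10,0,0,0,0]
  ]
}}

```text
time: 3.48
position: [0.5241, 0.2168, 0.1416]
tool_rot: [1.764, 2.599, 0.0]
ft_force: [-0.1, -0.5, -0.5]
grip_width: 0.4
grip_force: 0.0
```

```bash
python3 - <<'E'
from h import *
go(.5243,.2167,.142,21.7); s=get_state(); print(s["ft_force"].round(2),s["torque"].round(3),s["grip_width"]*87,s["grip_force"])
E
```

```text
t 3.48 pos [0.5241 0.2168 0.1416] yaw 21.68 tilt [ 1.e-04  0.e+00 -1.e+00] j7 0.0 shift [-0.2  0.2 -0.4] spin -0.0
[-0.11 -0.46 -0.54] [-0.058  0.008 -0.015] 34.77581889996824 0.0
```

Emit:
{"op": "arm_command", "data": {
  "motion": [
    [10,0,0,0,0],
    [10,0,0,0,0],
    [10,0,0,0,0],
    [10,0,0,0,0],
    [10,0,0,0,0]
  ]
}}

```text
time: 3.9
position: [0.5241, 0.2169, 0.1416]
tool_rot: [1.764, 2.6, 0.0]
ft_force: [0.6, 0.6, 0.2]
grip_width: 0.184
grip_force: 12.0
```

Emit:
{"op": "arm_command", "data": {
  "motion": [
    [10,0,0,0,0],
    [10,0,0,0,0],
    [10,0,0,0,0]
  ],
  "newtons": 30
}}

```text
time: 4.15
position: [0.5241, 0.2169, 0.1416]
tool_rot: [1.764, 2.6, 0.0]
ft_force: [0.7, -0.1, 0.6]
grip_width: 0.185
grip_force: 30.0
```

```bash
cat >> h.py <<'E'
def st():
    s=get_state(); M=R.from_rotvec(s["tool_rot"]).as_matrix()
    print("t",round(float(s["time"]),2),"pos",np.round(s["position"],4),"yaw",np.degrees(np.arctan2(M[1,1],M[0,1])).round(2),"j7",s["joint_positions"][6].round(2),"F",s["ft_force"].round(1),"T",s["torque"].round(2),"w",round(s["grip_width"]*87,1),"g",round(float(s["grip_force"]),1))
E
python3 -c "from h import *;st()"
```

```text
t 4.15 pos [0.5241 0.2169 0.1416] yaw 21.68 j7 0.0 F [ 0.7 -0.1  0.6] T [-0.05 -0.13  0.16] w 16.1 g 30.0
```

Emit:
{"op": "arm_command", "data": {
  "motion": [
    [10,0,0,0,-2],
    [10,0,0,0,-5],
    [10,0,0,0,-8],
    [10,0,0,0,-11],
    [10,0,0,0,-14]
  ]
}}

```text
time: 4.57
position: [0.5241, 0.2168, 0.1416]
tool_rot: [-1.432, -2.796, -0.001]
ft_force: [1.1, 0.4, -0.3]
grip_width: 0.183
grip_force: 30.0
```

```bash
python3 -c "from h import *;st()"
```

```text
t 4.57 pos [0.5241 0.2168 0.1416] yaw 35.76 j7 0.24 F [ 1.1  0.4 -0.3] T [-0.   -0.05 -0.31] w 15.9 g 30.0
```

Emit:
{"op": "arm_command", "data": {
  "motion": [
    [10,0,0,0,-4],
    [10,0,0,0,-8],
    [10,0,0,0,-12],
    [10,0,0,0,-16],
    [10,0,0,0,-20]
  ]
}}

```text
time: 4.98
position: [0.5241, 0.2169, 0.1416]
tool_rot: [-0.923, -3.003, -0.001]
ft_force: [-0.2, -0.6, -0.5]
grip_width: 0.181
grip_force: 30.0
```

Emit:
{"op": "arm_command", "data": {
  "motion": [
    [10,0,0,0,-4],
    [10,0,0,0,-8],
    [10,0,0,0,-12],
    [10,0,0,0,-15],
    [10,0,0,0,-18]
  ]
}}

```text
time: 5.4
position: [0.524, 0.2169, 0.1416]
tool_rot: [-0.444, -3.11, -0.001]
ft_force: [-0.4, 0.5, -0.4]
grip_width: 0.18
grip_force: 30.0
```

```bash
python3 -c "from h import *;st()"
```

```text
t 5.4 pos [0.524  0.2169 0.1416] yaw 73.76 j7 0.89 F [-0.4  0.5 -0.4] T [ 0.05 -0.11 -0.24] w 15.7 g 30.0
```

Emit:
{"op": "arm_command", "data": {
  "motion": [
    [10,0,0,0,-1],
    [10,0,0,0,-2],
    [10,0,0,0,-3],
    [10,0,0,0,-4],
    [10,0,0,0,-5]
  ]
}}

```text
time: 5.82
position: [0.524, 0.2168, 0.1416]
tool_rot: [-0.308, -3.126, -0.0]
ft_force: [0.1, 0.1, -0.7]
grip_width: 0.184
grip_force: 30.0
```

```bash
python3 -c "from h import *;st()"
```

```text
t 5.82 pos [0.524  0.2168 0.1416] yaw 78.73 j7 0.98 F [ 0.1  0.1 -0.7] T [ 0.06 -0.08 -0.23] w 16.0 g 30.0
```

Emit:
{"op": "arm_command", "data": {
  "motion": [
    [10,0,0,0,-1],
    [10,0,0,0,-2],
    [10,0,0,0,-3],
    [10,0,0,0,-4],
    [10,0,0,0,-4]
  ]
}}

```text
time: 6.23
position: [0.5241, 0.2168, 0.1416]
tool_rot: [0.199, 3.135, -0.0]
ft_force: [-0.0, -0.2, -0.4]
grip_width: 0.173
grip_force: 30.0
```

```bash
python3 -c "from h import *;st()"
```

```text
t 6.23 pos [0.5241 0.2168 0.1416] yaw 82.74 j7 1.04 F [-0.  -0.2 -0.4] T [ 0.08 -0.03 -0.12] w 15.1 g 30.0
```

Emit:
{"op": "arm_command", "data": {
  "motion": [
    [10,0,0,0,-1],
    [10,0,0,0,-2],
    [10,0,0,0,-3],
    [10,0,0,0,-4]
  ]
}}

```text
time: 6.57
position: [0.5241, 0.2167, 0.1416]
tool_rot: [0.089, 3.14, -0.0]
ft_force: [-0.8, -0.2, -0.2]
grip_width: 0.181
grip_force: 30.0
```

```bash
python3 -c "from h import *;st()"
```

```text
t 6.57 pos [0.5241 0.2167 0.1416] yaw 86.77 j7 1.11 F [-0.8 -0.2 -0.2] T [ 0.01  0.01 -0.24] w 15.7 g 30.0
```

Emit:
{"op": "arm_command", "data": {
  "motion": [
    [10,0,0,0,-1],
    [10,0,0,0,-2],
    [10,0,0,0,-3],
    [10,0,0,0,-4]
  ]
}}

```text
time: 6.9
position: [0.5241, 0.2165, 0.1417]
tool_rot: [-0.021, 3.141, -0.001]
ft_force: [0.3, -0.9, 1.7]
grip_width: 0.183
grip_force: 30.0
```

```bash
python3 -c "from h import *;st()"
```

```text
t 6.9 pos [0.5241 0.2165 0.1417] yaw 90.77 j7 1.18 F [ 0.3 -0.9  1.7] T [-0.23  0.13 -0.19] w 16.0 g 30.0
```

Emit:
{"op": "arm_command", "data": {
  "motion": [
    [10,0,0,0,-0.7],
    [10,0,0,0,-1.4],
    [10,0,0,0,-2]
  ]
}}

```text
time: 7.15
position: [0.5242, 0.2163, 0.1417]
tool_rot: [-0.075, 3.141, -0.001]
ft_force: [-1.5, -2.8, 2.2]
grip_width: 0.181
grip_force: 30.0
```

```bash
python3 -c "from h import *;st()"
```

```text
t 7.15 pos [0.5242 0.2163 0.1417] yaw 92.72 j7 1.22 F [-1.5 -2.8  2.2] T [-0.48  0.14 -0.21] w 15.8 g 30.0
```

Emit:
{"op": "arm_command", "data": {
  "motion": [
    [10,0,0,0,-0.7],
    [10,0,0,0,-1.4],
    [10,0,0,0,-2]
  ]
}}

```text
time: 7.4
position: [0.5242, 0.2164, 0.1418]
tool_rot: [-0.13, 3.139, -0.001]
ft_force: [0.6, -2.9, 3.6]
grip_width: 0.179
grip_force: 30.0
```

```bash
python3 -c "from h import *;st()"
```

```text
t 7.4 pos [0.5242 0.2164 0.1418] yaw 94.73 j7 1.25 F [ 0.6 -2.9  3.6] T [-0.7   0.12 -0.18] w 15.6 g 30.0
```

Emit:
{"op": "arm_command", "data": {
  "motion": [
    [10,0,0,0,-0.7],
    [10,0,0,0,-1.4],
    [10,0,0,0,-2]
  ]
}}

```text
time: 7.65
position: [0.5243, 0.2167, 0.1419]
tool_rot: [-0.185, 3.135, 0.0]
ft_force: [0.2, -2.2, 5.1]
grip_width: 0.18
grip_force: 30.0
```

```bash
python3 -c "from h import *;st()"
```

```text
t 7.65 pos [0.5243 0.2167 0.1419] yaw 96.74 j7 1.28 F [ 0.2 -2.2  5.1] T [-0.73  0.13 -0.07] w 15.7 g 30.0
```

Emit:
{"op": "arm_command", "data": {
  "motion": [
    [10,0,0,0,-0.7],
    [10,0,0,0,-1.4],
    [10,0,0,0,-2]
  ]
}}

```text
time: 7.9
position: [0.5243, 0.2173, 0.1422]
tool_rot: [-0.24, 3.131, 0.001]
ft_force: [0.3, -2.2, 5.9]
grip_width: 0.184
grip_force: 30.0
```

```bash
python3 -c "from h import *;st()"
```

```text
t 7.9 pos [0.5243 0.2173 0.1422] yaw 98.77 j7 1.32 F [ 0.3 -2.2  5.9] T [-0.56  0.13 -0.03] w 16.0 g 30.0
```

Emit:
{"op": "arm_command", "data": {
  "motion": [
    [10,0,0,0,-0.7],
    [10,0,0,0,-1.4],
    [10,0,0,0,-2]
  ]
}}

```text
time: 8.15
position: [0.5243, 0.2176, 0.1422]
tool_rot: [-0.295, 3.126, 0.002]
ft_force: [-0.6, -1.0, 5.6]
grip_width: 0.182
grip_force: 30.0
```

```bash
python3 -c "from h import *;st()"
```

```text
t 8.15 pos [0.5243 0.2176 0.1422] yaw 100.78 j7 1.35 F [-0.6 -1.   5.6] T [-0.37  0.19 -0.08] w 15.8 g 30.0
```

Emit:
{"op": "arm_command", "data": {
  "motion": [
    [10,0,0,0,-0.5],
    [10,0,0,0,-1],
    [10,0,0,0,-1.5]
  ]
}}

```text
time: 8.4
position: [0.5244, 0.2179, 0.1423]
tool_rot: [-0.336, 3.122, 0.002]
ft_force: [-0.1, -1.9, 5.9]
grip_width: 0.18
grip_force: 30.0
```

```bash
python3 -c "from h import *;st()"
```

```text
t 8.4 pos [0.5244 0.2179 0.1423] yaw 102.27 j7 1.38 F [-0.1 -1.9  5.9] T [-0.33  0.14 -0.12] w 15.6 g 30.0
```

Emit:
{"op": "arm_command", "data": {
  "motion": [
    [10,0,0,0,-0.5],
    [10,0,0,0,-1],
    [10,0,0,0,-1.5]
  ]
}}

```text
time: 8.65
position: [0.5243, 0.2181, 0.1423]
tool_rot: [-0.377, 3.117, 0.003]
ft_force: [-0.2, -0.8, 5.2]
grip_width: 0.185
grip_force: 30.0
```

```bash
python3 -c "from h import *;st()"
```

```text
t 8.65 pos [0.5243 0.2181 0.1423] yaw 103.78 j7 1.4 F [-0.2 -0.8  5.2] T [-0.24  0.14 -0.06] w 16.1 g 30.0
```

Emit:
{"op": "arm_command", "data": {
  "motion": [
    [10,0,0,0,-0.5],
    [10,0,0,0,-1],
    [10,0,0,0,-1.5]
  ]
}}

```text
time: 8.9
position: [0.5243, 0.2182, 0.1423]
tool_rot: [-0.418, 3.112, 0.003]
ft_force: [-0.5, -0.8, 5.6]
grip_width: 0.181
grip_force: 30.0
```

```bash
python3 -c "from h import *;st()"
```

```text
t 8.9 pos [0.5243 0.2182 0.1423] yaw 105.29 j7 1.43 F [-0.5 -0.8  5.6] T [-0.24  0.09 -0.15] w 15.7 g 30.0
```

Emit:
{"op": "arm_command", "data": {
  "motion": [
    [10,0,0,0,-0.4],
    [10,0,0,0,-0.8],
    [10,0,0,0,-1.2]
  ]
}}

```text
time: 9.15
position: [0.5243, 0.2184, 0.1423]
tool_rot: [-0.45, 3.108, 0.003]
ft_force: [-0.6, -0.6, 5.4]
grip_width: 0.18
grip_force: 30.0
```

```bash
python3 -c "from h import *;st()"
```

```text
t 9.15 pos [0.5243 0.2184 0.1423] yaw 106.49 j7 1.45 F [-0.6 -0.6  5.4] T [-0.18  0.19 -0.13] w 15.6 g 30.0
```

Emit:
{"op": "arm_command", "data": {
  "motion": [
    [10,0,0,0,-0.4],
    [10,0,0,0,-0.8],
    [10,0,0,0,-1.2]
  ]
}}

```text
time: 9.4
position: [0.5244, 0.2182, 0.1423]
tool_rot: [-0.482, 3.103, 0.003]
ft_force: [-0.4, -1.4, 5.2]
grip_width: 0.178
grip_force: 30.0
```

```bash
python3 -c "from h import *;st()"
```

```text
t 9.4 pos [0.5244 0.2182 0.1423] yaw 107.66 j7 1.47 F [-0.4 -1.4  5.2] T [-0.27  0.1  -0.2 ] w 15.5 g 30.0
```

Emit:
{"op": "arm_command", "data": {
  "motion": [
    [10,0,0,0,-0.4],
    [10,0,0,0,-0.8],
    [10,0,0,0,-1.2]
  ]
}}

```text
time: 9.65
position: [0.5247, 0.2177, 0.1423]
tool_rot: [-0.514, 3.097, 0.002]
ft_force: [0.3, -2.3, 5.4]
grip_width: 0.184
grip_force: 30.0
```

```bash
python3 -c "from h import *;st()"
```

```text
t 9.65 pos [0.5247 0.2177 0.1423] yaw 108.83 j7 1.49 F [ 0.3 -2.3  5.4] T [-0.44 -0.11 -0.28] w 16.0 g 30.0
```

Emit:
{"op": "arm_command", "data": {
  "motion": [
    [10,0,0,0,-0.4],
    [10,0,0,0,-0.8],
    [10,0,0,0,-1.0]
  ]
}}

```text
time: 9.9
position: [0.525, 0.2173, 0.1424]
tool_rot: [-0.54, 3.092, 0.001]
ft_force: [1.2, -3.1, 4.5]
grip_width: 0.178
grip_force: 30.1
```

```bash
python3 -c "from h import *;st()"
```

```text
t 9.9 pos [0.525  0.2173 0.1424] yaw 109.81 j7 1.51 F [ 1.2 -3.1  4.5] T [-0.48 -0.14 -0.28] w 15.5 g 30.1
```

Emit:
{"op": "arm_command", "data": {
  "motion": [
    [10,0,0,0,-0.4],
    [10,0,0,0,-0.8],
    [10,0,0,0,-1.0]
  ]
}}

```text
time: 10.15
position: [0.5252, 0.2169, 0.1423]
tool_rot: [-0.566, 3.087, 0.0]
ft_force: [1.5, -3.0, 5.1]
grip_width: 0.186
grip_force: 30.1
```

```bash
python3 -c "from h import *;st()"
```

```text
t 10.15 pos [0.5252 0.2169 0.1423] yaw 110.78 j7 1.52 F [ 1.5 -3.   5.1] T [-0.63 -0.35 -0.32] w 16.2 g 30.1
```

Emit:
{"op": "arm_command", "data": {
  "motion": [
    [10,0,0,0,-0.4],
    [10,0,0,0,-0.8],
    [10,0,0,0,-1.0]
  ]
}}

```text
time: 10.4
position: [0.5255, 0.2164, 0.1423]
tool_rot: [-0.592, 3.082, -0.001]
ft_force: [3.5, -3.5, 4.0]
grip_width: 0.183
grip_force: 30.1
```

```bash
python3 -c "from h import *;st()"
```

```text
t 10.4 pos [0.5255 0.2164 0.1423] yaw 111.75 j7 1.54 F [ 3.5 -3.5  4. ] T [-0.89 -0.61 -0.37] w 15.9 g 30.1
```

Emit:
{"op": "arm_command", "data": {
  "motion": [
    [10,0,0,0,-0.4],
    [10,0,0,0,-0.8],
    [10,0,0,0,-1.2]
  ]
}}

```text
time: 10.65
position: [0.5256, 0.2161, 0.1422]
tool_rot: [-0.624, 3.076, -0.001]
ft_force: [3.6, -4.4, 5.6]
grip_width: 0.181
grip_force: 30.3
```

```bash
python3 -c "from h import *;st()"
```

```text
t 10.65 pos [0.5256 0.2161 0.1422] yaw 112.92 j7 1.56 F [ 3.6 -4.4  5.6] T [-0.98 -0.93 -0.63] w 15.8 g 30.3
```

The moment rises steeply (-0.37 to -0.63 N m) at 91° of turn, so the cover is at its stop. I ease off 3° and lift slowly.

Emit:
{"op": "arm_command", "data": {
  "motion": [
    [10,0,0,0,1],
    [10,0,0,0,2],
    [10,0,0,0,3],
    [10,0,0,0,3]
  ]
}}

```text
time: 10.98
position: [0.525, 0.2168, 0.1422]
tool_rot: [-0.545, 3.092, -0.0]
ft_force: [2.6, -4.0, 6.1]
grip_width: 0.182
grip_force: 30.0
```

Emit:
{"op": "arm_command", "data": {
  "motion": [
    [10,0,0,-1,0],
    [10,0,0,-2,0],
    [10,0,0,-3,0],
    [10,0,0,-4,0],
    [10,0,0,-5,0]
  ]
}}

```text
time: 11.4
position: [0.5236, 0.2166, 0.1457]
tool_rot: [0.545, -3.093, 0.001]
ft_force: [3.1, -2.6, -3.1]
grip_width: 0.182
grip_force: 30.0
```

```bash
python3 -c "from h import *;st()"
```

```text
t 11.4 pos [0.5236 0.2166 0.1457] yaw 109.98 j7 1.51 F [ 3.1 -2.6 -3.1] T [-0.7  -0.83 -0.16] w 15.8 g 30.0
```

Emit:
{"op": "arm_command", "data": {
  "motion": [
    [10,0,0,-2,0],
    [10,0,0,-4,0],
    [10,0,0,-6,0],
    [10,0,0,-7,0],
    [10,0,0,-8,0]
  ]
}}

```text
time: 11.82
position: [0.5227, 0.2169, 0.1536]
tool_rot: [0.545, -3.091, -0.0]
ft_force: [0.6, -0.0, -2.1]
grip_width: 0.178
grip_force: 30.0
```

```bash
python3 -c "from h import *;st()"
```

```text
t 11.82 pos [0.5227 0.2169 0.1536] yaw 110.0 j7 1.51 F [ 0.6 -0.  -2.1] T [0.04 0.02 0.06] w 15.4 g 30.0
```

Emit:
{"op": "arm_command", "data": {
  "motion": [
    [10,0,0,-15,0],
    [10,0,0,-38,5],
    [10,0,0,-62,10],
    [10,0,0,-82,15],
    [10,0,0,-90,20]
  ]
}}

```text
time: 12.23
position: [0.5238, 0.2193, 0.2483]
tool_rot: [0.004, 3.14, 0.007]
ft_force: [0.9, 0.9, -1.6]
grip_width: 0.179
grip_force: 30.0
```

Emit:
{"op": "arm_command", "data": {
  "motion": [
    [10,0,0,0,0],
    [10,0,0,0,0]
  ]
}}

```text
time: 12.4
position: [0.5231, 0.2182, 0.2449]
tool_rot: [0.006, -3.141, -0.003]
ft_force: [-0.2, -0.8, -2.1]
grip_width: 0.18
grip_force: 30.0
```

```bash
python3 - <<'E'
from h import *
st(); go(.509,-.248,.24,90)
im,d,K,T=grab("side"); cv2.imwrite("pics/s1.png",im[...,::-1])
E
```

```text
t 12.4 pos [0.5231 0.2182 0.2449] yaw 90.22 j7 1.16 F [-0.2 -0.8 -2.1] T [0.07 0.01 0.02] w 15.7 g 30.0
t 12.4 pos [0.5231 0.2182 0.2449] yaw 90.22 tilt [-8.0e-04  1.6e-03 -1.0e+00] j7 1.16 shift [  15.9 -466.2    4.1] spin 0.2
```

View pics/s1.png

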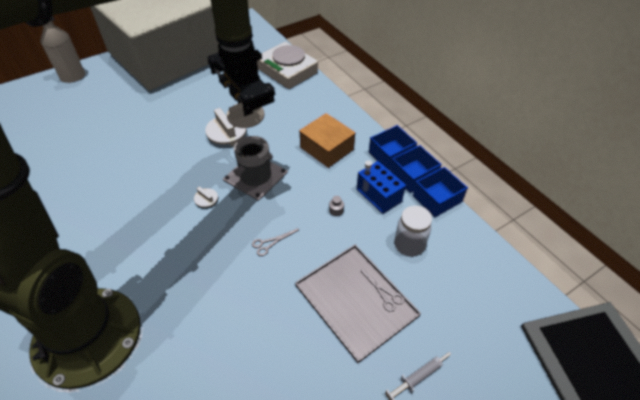

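The side view shows the cover held in the gripper at about (245,113), with the open housing below at (253,152). Everything else is in place. I carry it to the tray.

Emit:
{"op": "arm_command", "data": {
  "motion": [
    [10,0,-15,0,0],
    [10,2,-42,0,0],
    [10,4,-72,0,0],
    [10,5,-102,0,0],
    [10,6,-132,0,0]
  ]
}}

```text
time: 12.87
position: [0.5167, 0.0823, 0.2433]
tool_rot: [0.001, -3.139, 0.001]
ft_force: [-0.0, -0.2, -2.0]
grip_width: 0.179
grip_force: 30.0
```

Emit:
{"op": "arm_command", "data": {
  "motion": [
    [10,0,-30,0,0],
    [10,2,-60,0,0],
    [10,4,-90,0,0],
    [10,5,-120,0,0],
    [10,6,-150,0,0]
  ]
}}

```text
time: 13.28
position: [0.5103, -0.0676, 0.2435]
tool_rot: [0.0, -3.139, -0.001]
ft_force: [1.5, 0.5, -1.5]
grip_width: 0.181
grip_force: 30.0
```

Emit:
{"op": "arm_command", "data": {
  "motion": [
    [10,0,-30,0,0],
    [10,2,-60,0,0],
    [10,4,-90,0,0],
    [10,4,-120,0,0],
    [10,4,-145,0,0]
  ]
}}

```text
time: 13.7
position: [0.5057, -0.2133, 0.2436]
tool_rot: [-0.002, -3.14, -0.0]
ft_force: [-0.3, 0.2, -1.8]
grip_width: 0.181
grip_force: 30.0
```

Emit:
{"op": "arm_command", "data": {
  "motion": [
    [10,0,-20,0,0],
    [10,0,-32,0,0],
    [10,0,-39,0,0],
    [10,0,-39,0,0],
    [10,0,-39,0,0]
  ]
}}

```text
time: 14.12
position: [0.5072, -0.2488, 0.2438]
tool_rot: [-0.001, -3.14, -0.002]
ft_force: [0.9, 0.9, -1.7]
grip_width: 0.181
grip_force: 30.0
```

```bash
python3 - <<'E'
from h import *
st(); go(.509,-.248,.0446,90)
im,d,K,T=grab("wrist"); cv2.imwrite("pics/w2.png",im[...,::-1])
E
```

```text
t 14.12 pos [ 0.5072 -0.2488  0.2438] yaw 89.98 j7 2.05 F [ 0.9  0.9 -1.7] T [ 0.04 -0.02  0.03] w 15.7 g 30.0
t 14.12 pos [ 0.5072 -0.2488  0.2438] yaw 89.98 tilt [-0.0013  0.0012 -1.    ] j7 2.05 shift [ -2.    0.6 199.2] spin -0.0
```

View pics/w2.png

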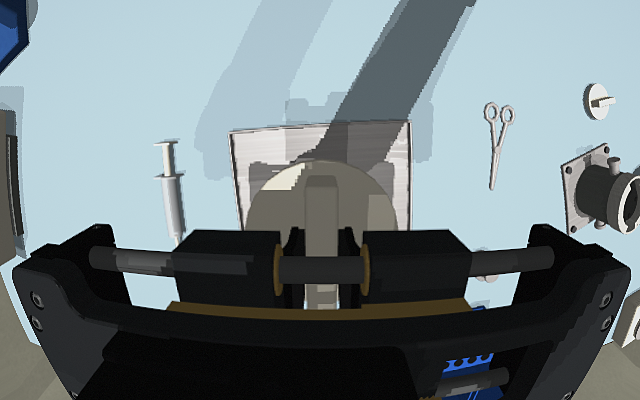

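The wrist view shows the cover held level between the fingers, disc at about (320,215), over the tray's bare part; the tray edge is at (230–410,125). I lower it.

Emit:
{"op": "arm_command", "data": {
  "motion": [
    [10,-1,0,25,0],
    [10,-2,0,60,0],
    [10,-2,0,95,0],
    [10,-2,0,125,0],
    [10,-2,0,145,0]
  ]
}}

```text
time: 14.58
position: [0.5085, -0.2464, 0.0962]
tool_rot: [0.004, -3.138, -0.004]
ft_force: [0.0, -0.1, -2.4]
grip_width: 0.187
grip_force: 30.0
```

Emit:
{"op": "arm_command", "data": {
  "motion": [
    [10,0,0,15,0],
    [10,0,0,28,0],
    [10,0,0,38,0],
    [10,0,0,44,0],
    [10,0,0,47,0]
  ]
}}

```text
time: 15.0
position: [0.5099, -0.2486, 0.0521]
tool_rot: [0.001, -3.141, -0.001]
ft_force: [-0.5, -0.1, -1.9]
grip_width: 0.178
grip_force: 30.0
```

Emit:
{"op": "arm_command", "data": {
  "motion": [
    [10,0,0,1,0],
    [10,0,0,2,0],
    [10,0,0,2,0]
  ]
}}

```text
time: 15.25
position: [0.5104, -0.2494, 0.0512]
tool_rot: [0.001, 3.14, -0.0]
ft_force: [0.0, -0.2, -1.7]
grip_width: 0.18
grip_force: 30.0
```

```bash
python3 -c "from h import *;st()"
```

```text
t 15.25 pos [ 0.5104 -0.2494  0.0512] yaw 89.97 j7 2.16 F [ 0.  -0.2 -1.7] T [ 0.01  0.01 -0.02] w 15.7 g 30.0
```

Still 6–7 mm above the floor by reckoning; lower on slowly.

Emit:
{"op": "arm_command", "data": {
  "motion": [
    [10,0,0,1,0],
    [10,0,0,2,0],
    [10,0,0,3,0],
    [10,0,0,4,0],
    [10,0,0,5,0]
  ]
}}

```text
time: 15.67
position: [0.5098, -0.2492, 0.0455]
tool_rot: [0.001, 3.141, 0.0]
ft_force: [0.7, -0.1, -2.0]
grip_width: 0.184
grip_force: 30.0
```

```bash
python3 -c "from h import *;st()"
```

```text
t 15.67 pos [ 0.5098 -0.2492  0.0455] yaw 89.97 j7 2.16 F [ 0.7 -0.1 -2. ] T [ 0.03  0.04 -0.  ] w 16.0 g 30.0
```

Emit:
{"op": "arm_command", "data": {
  "motion": [
    [10,0,0,0.3,0],
    [10,0,0,0.6,0],
    [10,0,0,0.9,0],
    [10,0,0,1.2,0]
  ]
}}

```text
time: 16.0
position: [0.5098, -0.2492, 0.0445]
tool_rot: [-0.001, -3.142, -0.0]
ft_force: [-1.6, 1.2, 1.8]
grip_width: 0.176
grip_force: 30.0
```

```bash
python3 -c "from h import *;st()"
```

```text
t 16.0 pos [ 0.5098 -0.2492  0.0445] yaw 89.98 j7 2.16 F [-1.6  1.2  1.8] T [ 0.18  0.3  -0.01] w 15.3 g 30.0
```

Emit:
{"op": "arm_command", "data": {
  "motion": [
    [10,0,0,0.2,0],
    [10,0,0,0.4,0],
    [10,0,0,0.4,0]
  ],
  "newtons": 5
}}

```text
time: 16.25
position: [0.5099, -0.2492, 0.0445]
tool_rot: [0.001, 3.141, 0.001]
ft_force: [-2.5, 1.7, 4.3]
grip_width: 0.184
grip_force: 5.0
```

Emit:
{"op": "arm_command", "data": {
  "motion": [
    [17,0,0,0,0],
    [19,0,0,0,0],
    [22,0,0,0,0],
    [28,0,0,0,0],
    [40,0,0,0,0]
  ]
}}

```text
time: 16.67
position: [0.5099, -0.2492, 0.0438]
tool_rot: [0.001, 3.142, -0.0]
ft_force: [-0.5, -0.1, 0.8]
grip_width: 0.324
grip_force: 0.0
```

Emit:
{"op": "arm_command", "data": {
  "motion": [
    [40,0,0,0,0],
    [40,0,0,0,0],
    [40,0,0,0,0],
    [40,0,0,0,0]
  ]
}}

```text
time: 17.0
position: [0.5098, -0.2492, 0.0439]
tool_rot: [0.001, 3.142, 0.0]
ft_force: [0.4, -0.3, -0.3]
grip_width: 0.455
grip_force: 0.0
```

```bash
python3 -c "from h import *;st()"
```

```text
t 17.0 pos [ 0.5098 -0.2492  0.0439] yaw 89.97 j7 2.16 F [ 0.4 -0.3 -0.3] T [ 0.03 -0.02  0.01] w 39.6 g 0.0
```

Emit:
{"op": "arm_command", "data": {
  "motion": [
    [40,0,0,-8,0],
    [40,0,0,-25,0],
    [40,0,0,-60,0],
    [40,0,0,-95,0],
    [40,0,0,-130,0]
  ]
}}

```text
time: 17.42
position: [0.5093, -0.2493, 0.1758]
tool_rot: [-0.001, -3.141, 0.0]
ft_force: [1.3, 0.3, -0.3]
grip_width: 0.46
grip_force: 0.0
```

Emit:
{"op": "arm_command", "data": {
  "motion": [
    [40,0,25,-30,0],
    [40,0,60,-50,0],
    [40,0,100,-60,0],
    [40,0,135,-60,0],
    [40,0,150,-60,0]
  ]
}}

```text
time: 17.83
position: [0.5106, -0.0935, 0.2358]
tool_rot: [-0.009, 3.139, 0.005]
ft_force: [-0.3, 0.1, -1.2]
grip_width: 0.461
grip_force: 0.0
```

Emit:
{"op": "arm_command", "data": {
  "motion": [
    [40,0,0,0,0],
    [40,0,0,0,0],
    [40,0,0,0,0]
  ]
}}

```text
time: 18.08
position: [0.5097, -0.1006, 0.2343]
tool_rot: [0.003, 3.141, -0.001]
ft_force: [-0.3, -0.4, -0.2]
grip_width: 0.459
grip_force: 0.0
```

```bash
python3 - <<'E'
from h import *
st()
for n,b in(("top",(330,460,170,280)),("side",(280,440,220,380))):
    im,d,K,T=grab(n); cv2.imwrite(f"pics/{n}9.png",im[...,::-1]); W=world(d,K,T)
    u0,u1,v0,v1=b; w=W[v0:v1,u0:u1].reshape(-1,3); w=w[(d[v0:v1,u0:u1].ravel()>0)&(np.hypot(w[:,0]-.509,w[:,1]+.249)<.06)]
    for lo,hi in((.045,.065),(.018,.034)):
        p=w[(w[:,2]>lo)&(w[:,2]<hi)]
        if len(p)>5: print(n,len(p),np.median(p[:,2]).round(4),np.percentile(p[:,2],[5,95]).round(4),cv2.minAreaRect((p[:,:2]*1000).astype(np.float32)))
E
```

```text
t 18.08 pos [ 0.5097 -0.1006  0.2343] yaw 89.88 j7 1.73 F [-0.3 -0.4 -0.2] T [-0.01 -0.01  0.04] w 39.9 g 0.0
top 64 0.0243 [0.0211 0.0272] ((502.06549072265625, -287.5909729003906), (12.435279846191406, 53.558349609375), 82.06008911132812)
side 281 0.0549 [0.047  0.0579] ((508.5000915527344, -250.93692016601562), (75.65302276611328, 17.08325958251953), 0.14535991847515106)
side 914 0.0254 [0.0219 0.0294] ((508.478515625, -251.64117431640625), (91.02664184570312, 90.12739562988281), 83.44378662109375)
```

View pics/side9.png

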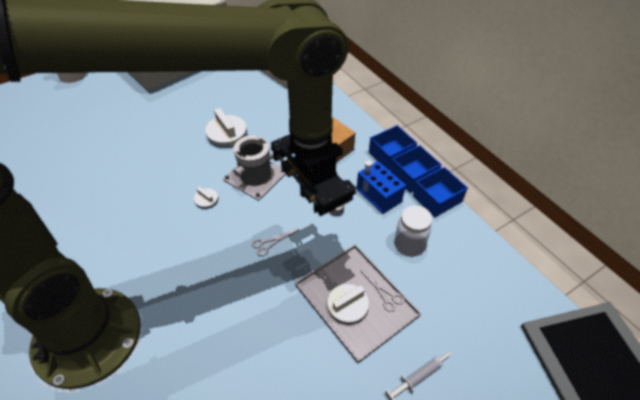

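The cover stands flat in the tray at (348,301). Its disc top is at z = 0.025 and its wing top at 0.055, as they should be. The forceps at (382,291) are untouched, and the robot is clear of everything.

```bash
python3 -c "from bench import *;print(close_job())"
```

```text
the job is handed in; nothing more can be done
None
```

The job is handed in: I turned the cover about 91° anticlockwise until the torque rose sharply at its stop (about 0.6 N m), lifted it off, and set it flat in the tray with the wing up, disturbing nothing else that I could see, in about 18 s of robot time.

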